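# Load a vial into the pedal-lift sample box

## Task

Press the pedal of the sample box down to its stop and push it to the left under its keeper, so that the lid stays up by itself; then stand the vial upright in the well of the box. Finally free the pedal from the keeper and ease it back up so that the lid comes down slowly and shuts without slamming. Press gently, never force the box, and leave the beaker and the small carton where they are.

Things in the scene. Friction and masses are not known exactly. Their poses are not given: they have to be found in the camera images.
- unit: Sample box, fixed to the worktop: white housing 120 (x) x 110 (y) x 42 mm high; on it a grey deep lid (118 x 104 x 50 mm) hinged along the rear edge and geared to the pedal in front (lid angle = 5 x pedal angle). Origin on the worktop under the housing's centre; +x to the rear, +y to the left as one faces the pedal, z up. Yawed up to 0.35 rad. Bears 30 N at most.
- tread (a point): Centre of the upper face of the pedal's black tread: 48 mm long (x), flat 48 mm wide (y) between two side ribs 11 mm high; moves with the pedal. At rest z = 67 mm, x = -139, y = 0 mm in unit's frame, sloping up toward the robot by 0.39 rad; pressed down it is about level, z = 24 +- 7, x = -150 mm. It turns about a shaft along y at x = -35, z = 18 mm of unit.
- pedal (a joint): Pedal angle: 0 at rest (up, lid shut). The return spring gives 3 to 8 N at the tread; then, at 0.32 to 0.43 rad (differs each time, find it by feel), the arm meets a sprung stop that adds about 6 N per mm. Pressed with 18 to 22 N in all it is low enough to pass the keeper. If let go when not held by the keeper it flies up and slams the lid.
- pedal_shift (a joint): Sideways position of the pedal: 0 at rest (right), 0.026 m at its left end; it stays where put (3 to 6 N to slide it when pressed). Left of the arm (14 mm wide) stands the keeper, a steel post at x = -110, y = 41 mm of unit; its lip reaches right to y = 10 mm, the edge turned down 4 mm: the arm must dip under that edge, both ways, then rises behind it. Past it from 0.021 m on.
- lid (a joint): Lid angle: 0 shut; 1.6 to 2.2 rad with the pedal pressed to its stop, 1.35 to 1.95 rad with the pedal held by the keeper.
- well (a point): Centre of the floor of the round well in the deck, under the lid: 34 mm wide, 16 mm deep, floor 26 mm above the worktop, centre at x = -14, y = 0 mm in the frame of unit. Its z axis points up.
- vial: Glass sample vial with a screw cap, the only vial here: 28 mm in diameter, 60 mm high (body to 50 mm, the 24 mm wide cap above it), 35 g, standing on the worktop left of the box. Origin at the centre of its underside, z up.
- small_beaker: Bystander: small beaker, 50 mm wide, 59 mm high, standing left of the vial. Origin at the centre of its underside.
- carton: Bystander: small carton 36 x 62 x 22 mm lying to the right. Origin at the centre of its underside.
Not all that is in view belongs to the job. What is shaped like the vial but pink or yellow is not meant.

How it is judged (in metres and radians):
On the way, in this order (a step that is already met when the one before it is completed fails the run):
1. the pedal is held under the keeper by itself, untouched, with the lid standing up (value of joint pedal_shift above 0.0195 m and value of joint lid above 1.15 rad and contact force between the fingers and unit below 0.3 N), for 0.2 s.
2. the vial stands released in the well with the lid still up (horizontal distance between vial and well below 0.007 m and z of vial in the frame of well below 0.005 m and angle between vial's own z axis and vertical below 0.15 rad and contact force between the fingers and vial below 0.3 N and value of joint lid above 1.15 rad), for 0.2 s.
At the end, for the whole second after the job is handed in: The lid is shut (under 0.05 rad) and the pedal up at rest (under 0.015 rad); the vial stands at rest in the well, within 7 mm of its centre and 5 mm of its floor, upright within 0.15 rad (value of joint lid below 0.05 rad and value of joint pedal below 0.015 rad and horizontal distance between vial and well below 0.007 m and z of vial in the frame of well below 0.005 m and angle between vial's own z axis and vertical below 0.15 rad and linear speed of vial below 0.02 m/s); the robot touches nothing.
It fails at once if the lid comes down at more than 3.5 rad/s (slams) once it is below 1.0 rad (value of joint lid below 1 rad and velocity of joint lid below -3.5 rad/s).
It fails at once if the robot presses on the box, its pedal or lid with more than 30 N (contact force between any of the fingers, the arm and unit above 30 N).
It fails at once if the vial is knocked over (angle between vial's own z axis and vertical above 0.7 rad).
It fails at once if the beaker or the carton is moved by more than 30 mm (distance of any of small_beaker, carton from where it was at the start of the episode above 0.03 m).
It also fails if it takes over 72 s, if anything falls off the work surface, if the arm or the gripper's body presses on something with over 40 N, if the wrist force passes 120 N, or if a joint passes its speed limit or range.

## Robot

A 7-joint arm with a two-finger parallel gripper is mounted at the origin on a cart in front of the work surface, level with it; the furniture and walls round the work are solid. World frame = base frame: x ahead of the robot, y to its left, z up, the work surface at z = 0. Lengths are in mm, angles in rad, forces in N, time in s.
With the tool pointing down it reaches from about 400 to 900 mm from the base axis. Payload 5.5 kg.
Tool frame: the origin (TCP) lies on the centre line of the jaws, within the pads' length; the fingertips stand 25 mm ahead of it and the grasp point (between the pads) lies 6 mm ahead of it; z points along the fingers, y is the line along which they close (so a half turn about z gives the same grasp; the last joint's range is limited). The gripper opens to 85 mm and grips with 20 to 120 N. Pads are 22 mm wide; open, the fingers measure 114 mm over their backs; the gripper's body (76 mm by 85 mm) begins 54 mm behind the grasp point. The pads swing forward as they close: fully open they stand 13 mm farther back than shut.
Start: joints at [1.441, 0.501, -0.427, 1.55, 0.221, 1.138, -0.21], TCP at [248.836, -600.483, 256.31] pointing down, gripper open.
Joint ranges: [-2.88, 2.88], [-0.31, 2.03], [-1.54, 1.56], [0.2, 2.42], [-1.41, 4.55], [0.19, 2.02], [-2.57, 2.57]. Speed limits (rad/s): [2.57, 2.57, 3.14, 3.14, 3.14, 3.14, 3.14].

## Interface

Orientations are given as a rotation vector (axis times angle).
In Python, from cell import bot, eyes, workorder gives the robot as it stands.
- The arm moves only by the shell command python3 -m handwheel 'ROWS'. ROWS is JSON, a list of rows, each a list of 5 numbers: the finger opening in m, from 0 to 0.0854, then the shift along the tool's x, y, z in m, then the turn about the tool's z in degrees. In form: [[gripper, x, y, z, spin], ...]. A call has exactly 10 rows; each row shifts and turns the commanded pose from where the row before left it, along the tool's axes as they then stand; what a row does not reach is not made up. A row lasts 1/8 s, in which the tool goes at most 62.5 mm and 10.7 degrees, less where a joint would pass 70% of its speed; a pose out of reach is approached as far as the arm can. A call is refused whole if a number of a shift passes 0.0625 or a number of a turn 10.7, either way. A call with a gripper value outside its range is refused whole. The fingers move at their own pace and stop on an object; the grip force is fixed at half the most. Time passes only in rows, so rows that do not move let the fingers close, or fill a call up. It gives the time, the measured TCP pose, the force, the opening and the grip force at its end, in the units of the state.
- bot.get_obs(): the state, without advancing time (a new reading comes with each control period).
- eyes.capture(name): name is "scene" or "top" or "wrist"; returns the picture (480x640x3 uint8, red, green, blue); there is no depth.
- eyes.camera_params(name): a dict with "K" (3x3 intrinsics, pixels), "rvec" (rotation vector, rad) and "tvec" (3), from world to camera coordinates, as OpenCV has them; the wrist camera has in their place "mount" (4x4, takes a point from camera to tool coordinates, whose origin is the TCP and whose axes are the flange's). Camera axes: x right, y down, z forward; pixel columns grow to the right and rows downward; lengths in mm; the calibration is good to about 2 mm. A picture is of the moment at which its call begins: read the wrist's pose just before it. camera_params takes no time and is no camera call.
- workorder.job_done(): hands the job in; it is judged then, once.
The state is a dict: "time_s": time; "joint_positions": joint angles; "joint_velocities": joint speeds; "effort": joint torques, N m; "tool_pos": TCP position; "eef_rot": TCP orientation; "contact_force": force on the tool from outside, world axes, zero at the start; "moment": the same for the moment, N m; "grip_width": opening from 0.0 (shut) to 1.0 (fully open); "finger_force": force on a finger pad.
Only numpy, scipy, OpenCV 4.12 (cv2) and the standard library are available. Lean on these libraries where they do the work, as an engineer would, in place of code of your own. Each camera call takes 0.05 s, during which the arm holds its last target. There are 200 camera calls.

## Working session

There is one attempt and no reset: what is moved stays moved. The work goes in short steps, Python scripts to look and compute and a shell command to move; the robot and the scene stay as the last step left them, time stands still between calls to the robot, and variables do not carry over. Pictures are saved under pics/ and viewed, at most 10 in all, crops included, and the job is handed in when it is done.

```bash
mkdir -p pics; ls
python3 - <<'E'
from cell import bot, eyes
import cv2, numpy as np
print({k:np.round(v,3).tolist() for k,v in bot.get_obs().items()})
for n in("scene","top"):
    im=eyes.capture(n); cv2.imwrite(f"pics/{n}0.png",im[:,:,::-1])
    p=eyes.camera_params(n); print(n,{k:np.round(v,4).tolist() for k,v in p.items()})
print(eyes.camera_params("wrist"))
E
```

```text
pics
{'time_s': 0.0, 'joint_positions': [1.441, 0.502, -0.427, 1.551, 0.221, 1.138, -0.21], 'joint_velocities': [0.0, 0.001, 0.0, 0.001, 0.002, 0.001, -0.0], 'effort': [0.001, -56.953, -5.816, -28.095, 0.011, 0.012, -0.0], 'tool_pos': [248.49, -599.925, 255.258], 'eef_rot': [-3.079, -0.613, 0.001], 'contact_force': [0.137, 1.096, 0.208], 'moment': [0.025, -0.033, 0.018], 'finger_force': 0.0, 'grip_width': 1.002}
scene {'K': [[497.1756, 0.0, 315.5611], [0.0, 497.1756, 231.1242], [0.0, 0.0, 1.0]], 'rvec': [0.7693, -2.3903, 1.3179], 'tvec': [474.8866, 215.1792, 868.6466]}
top {'K': [[596.7251, 0.0, 313.4268], [0.0, 596.7251, 236.9584], [0.0, 0.0, 1.0]], 'rvec': [1.7543, -2.057, 0.6102], 'tvec': [115.3615, 482.2773, 1421.4608]}
{'K': array([[331.91415177,   0.        , 319.30166692],
       [  0.        , 331.91415177, 234.24066682],
       [  0.        ,   0.        ,   1.        ]]), 'mount': array([[ 1.95963062e-03, -9.52680295e-01, -3.03967787e-01,
         7.80488439e+01],
       [ 9.99997929e-01,  1.70000298e-03,  1.11876074e-03,
        -1.22134366e+00],
       [-5.49075166e-04, -3.03969350e-01,  9.52681653e-01,
        -1.18184617e+02],
       [ 0.00000000e+00,  0.00000000e+00,  0.00000000e+00,
         1.00000000e+00]])}
```

View pics/scene0.png

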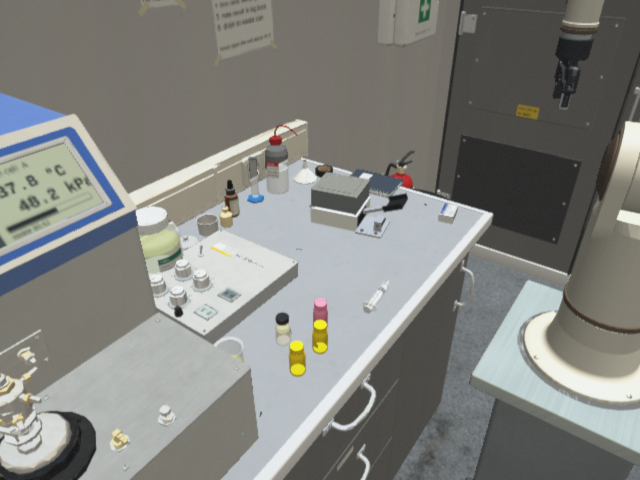

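View pics/top0.png

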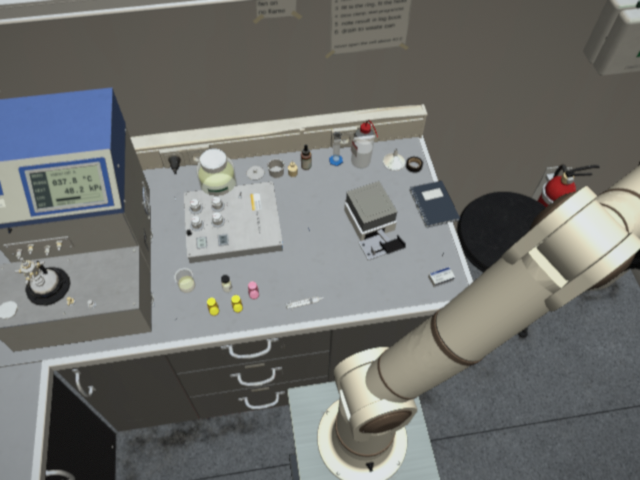

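In the scene picture, the black-capped pale vial is at (283,328), with yellow ones at (297,358) and (320,337) and a pink one at (320,313). In the top view the vial is at (225,283), the yellow ones at (213,306) and (236,303), and the pink one at (253,290). Only the black-capped clear one fits. The beaker is at (185,280), the box at (372,210), the tread at (395,244) and the carton at (441,276). I'll enlarge to confirm.

```bash
cat > h.py <<'E'
import cv2, numpy as np
from cell import bot, eyes
from scipy.spatial.transform import Rotation as R
def cam(n):
    p=eyes.camera_params(n)
    if n=="wrist":
        o=bot.get_obs(); T=np.eye(4); T[:3,:3]=R.from_rotvec(o["eef_rot"]).as_matrix(); T[:3,3]=o["tool_pos"]
        M=np.linalg.inv(T@p["mount"]); return p["K"],M[:3,:3],M[:3,3]
    return p["K"],cv2.Rodrigues(np.array(p["rvec"],float))[0],np.array(p["tvec"],float).ravel()
def onz(c,uv,z):
    K,Rm,t=c; d=Rm.T@np.linalg.inv(K)@[uv[0],uv[1],1]; o=-Rm.T@t
    return o+d*(z-o[2])/d[2]
def proj(c,P):
    K,Rm,t=c; q=(Rm@np.atleast_2d(P).T).T+t; q=(K@q.T).T; return q[:,:2]/q[:,2:]
E
python3 - <<'E'
from h import *
t=cv2.imread("pics/top0.png"); s=cv2.imread("pics/scene0.png")
r=cv2.resize
a=r(t[175:265,330:420],(400,400),interpolation=2); b=r(t[260:320,170:270],(400,240),interpolation=2)
c=r(s[165:245,300:420],(400,267),interpolation=2); d=r(s[295:385,200:340],(400,257),interpolation=2)
L=np.zeros((600,800,3),np.uint8); L[:400,:400]=a; L[:240,400:]=b; L[240:507,400:]=c
L[400:600,:400]=d[:200]
cv2.imwrite("pics/crop1.png",L)
ct=cam("top");cs=cam("scene")
print("vial cap z60",onz(ct,(225.5,277.5),60)[:2],onz(cs,(282.5,318),60)[:2])
print("beaker top",onz(ct,(184,273),59)[:2]); print("carton",onz(ct,(441,274),22)[:2])
for uv in[(344,193),(381,184),(397,209),(362,224)]: print(uv,onz(ct,uv,92)[:2])
E
```

```text
vial cap z60 [457.13294886 281.32712205] [449.06200683 286.91277068]
beaker top [489.05109069 390.25740427]
carton [ 396.53762595 -302.27112323]
(344, 193) [661.28100006 -77.53839096]
(381, 184) [ 676.4608394 -189.1858553]
(397, 209) [ 582.50711244 -214.10943511]
(362, 224) [ 548.03447994 -106.72828205]
```

View pics/crop1.png

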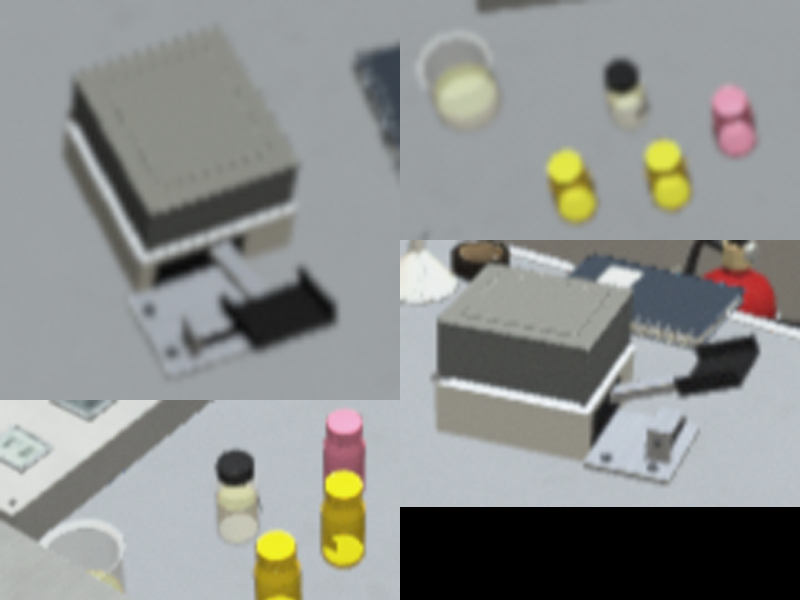

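The crop confirms the vial: black cap, cream and clear body. The box's lid corners are clear in both views (top crop: (75,75), (220,28), (300,165), (152,215)), so I'll fit the pose to them.

Run:
```python
from h import *
from scipy.optimize import least_squares as ls
ct=cam("top");cs=cam("scene")
ut=np.array([(75,75),(220,28),(300,165),(152,215)])/4.444+[330,175]
us=(np.array([(440,318),(485,268),(632,293),(587,345)])-[400,240])/3.333+[300,165]
def U(p,q):
    c,s=np.cos(p[2]),np.sin(p[2]); q=np.atleast_2d(q)
    return np.c_[p[0]+c*q[:,0]-s*q[:,1],p[1]+s*q[:,0]+c*q[:,1],q[:,2]]
lid=np.array([(59,52,92),(59,-52,92),(-59,-52,92),(-59,52,92)],float)
f=lambda p,m=3:np.r_[(proj(ct,U(p,lid))-ut).ravel()*(m&1),(proj(cs,U(p,lid))-us).ravel()*(m>>1)]
for m in(1,2,3):
    r=ls(f,[630,-150,-.25],args=(m,)); print(m,r.x.round(3),r.fun.round(1))
p=r.x
print("tread",U(p,(-139,0,67)),(proj(ct,U(p,[(-139,0,67),(-110,41,20)]))-[330,175])*4.444, (proj(cs,U(p,[(-139,0,67)]))-[300,165])*3.333+[400,240])
c,s=np.cos(p[2]),np.sin(p[2])
# vial two view
for uv,cc,z in[((170+(622-400)/4,260+68/4),ct,60),((200+236/2.857,295+60/2.857),cs,60),((170+(632-400)/4,260+118/4),ct,0),((200+240/2.857,295+132/2.857),cs,0)]:print(onz(cc,uv,z).round(1))
print("pink",onz(ct,(170+330/4,260+102/4),60),"yel",onz(ct,(170+263/4,260+155/4),60),onz(ct,(170+167/4,260+165/4),60))
```

```text
1 [ 6.17934e+02 -1.49928e+02  2.25000e-01] [-0.1  0.1  0.1 -0.1  0.3 -0.1 -0.2  0.1 -0.   0.   0.  -0.   0.  -0.
  0.   0. ]
2 [ 6.15626e+02 -1.47386e+02  2.37000e-01] [-0.   0.  -0.   0.  -0.   0.  -0.   0.  -1.5  0.9  0.6 -1.3  0.2 -1.4
  0.7  1.3]
3 [ 6.17076e+02 -1.49364e+02  2.31000e-01] [-0.3  0.4 -0.2  0.1  0.2  0.  -0.2  0.4 -1.5  0.3  0.7 -1.7  0.2 -1.8
  0.4  0.8]
tread [[ 481.76606194 -181.1794983    67.        ]] [[279.06243819 312.31477266]
 [192.4758921  336.71772255]] [[715.42993644 366.20243252]]
[458.7 281.2  60. ]
[452.2 282.8  60. ]
[453.  282.1   0. ]
[451.9 283.2   0. ]
pink [421.68414592 212.67376891  60.        ] yel [389.54569085 259.90070432  60.        ] [392.13648152 322.25427566  60.        ]
```

Unit is at about (617.5, −149.6) with yaw 0.226, and the vial at (453, 282). The heights and sizes agree. Moving above the tread with the jaws shut and tool x aligned with unit x.

```bash
python3 -m handwheel '[[0,0,0,0,9.6],[0,0.0347,-0.0396,0,0],[0,0.0347,-0.0396,0,0],[0,0.0347,-0.0396,0,0],[0,0.0347,-0.0396,0,0],[0,0.0347,-0.0396,0,0],[0,0.0347,-0.0396,0,0],[0,0.0347,-0.0396,0,0],[0,0.0347,-0.0396,0,0],[0,0.0347,-0.0396,0,0]]'
cat > st.py <<'E'
from h import *
o=bot.get_obs(); Rm=R.from_rotvec(o["eef_rot"]).as_matrix(); p=np.array(o["tool_pos"])
U0=np.array([617.5,-149.6]); c,s=np.cos(.226),np.sin(.226); d=p[:2]-U0
print("t",o["time_s"],"tcp",p.round(1),"unit xy",(c*d[0]+s*d[1]).round(1),(-s*d[0]+c*d[1]).round(1),"yaw",np.arctan2(Rm[1,0],Rm[0,0]).round(3),"tilt",Rm[:,2].round(3))
print("q",np.round(o["joint_positions"],2),"F",np.round(o["contact_force"],1),"grip",o["grip_width"],o["finger_force"])
E
python3 st.py
```

```text
time_s: 1.35
tool_pos: [473.9, -181.8, 256.2]
eef_rot: [3.122, 0.353, -0.0]
contact_force: [1.1, 0.5, 0.5]
grip_width: 0.003
finger_force: 0.0
t 1.35 tcp [ 473.9 -181.8  256.2] unit xy -147.1 0.8 yaw 0.225 tilt [-0. -0. -1.]
q [ 0.85  0.27 -0.63  1.9   0.18  1.03 -1.2 ] F [1.1 0.5 0.5] grip 0.0032069217400062158 0.0
```

Run:
```python
from h import *
c=cam("wrist"); im=eyes.capture("wrist")[:,:,::-1].copy()
def W(x,y,z): return [617.5+.9746*x-.2241*y,-149.6+.2241*x+.9746*y,z]
for q in[(-139,0,67),(-110,41,30),(-110,10,30),(-59,52,92),(-59,-52,92),(-161,24,76)]:
    u=proj(c,W(*q))[0]; print(q,u.round(0)); cv2.circle(im,tuple(int(v) for v in u),3,(0,0,255),1)
cv2.imwrite("pics/w1.png",im)
```

```text
(-139, 0, 67) [321. 206.]
(-110, 41, 30) [281. 170.]
(-110, 10, 30) [311. 170.]
(-59, 52, 92) [257. 115.]
(-59, -52, 92) [386. 115.]
(-161, 24, 76) [296. 231.]
```

View pics/w1.png

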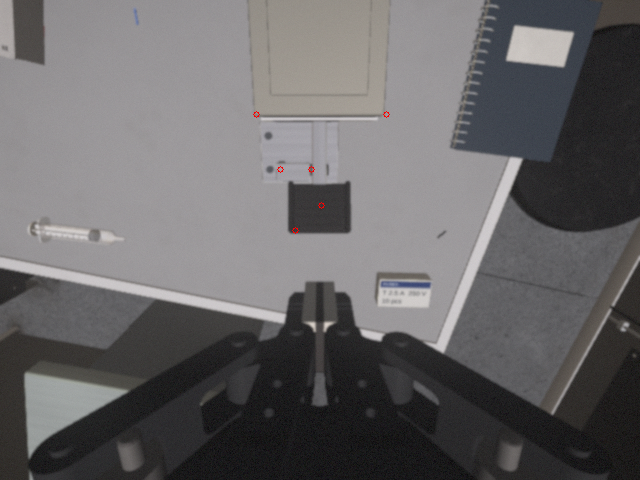

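The wrist view agrees with the fit: tread at (320,207) against (321,206) predicted, with the lip at (295,168). Descending.

```bash
python3 -m handwheel '[[0,0,0,0.04,0],[0,0,0,0.04,0],[0,0,0,0.04,0],[0,0,0,0.026,0],[0,0,0,0.003,0],[0,0,0,0.003,0],[0,0,0,0.003,0],[0,0,0,0.003,0],[0,0,0,0.003,0],[0,0,0,0,0]]' && python3 -m handwheel '[[0,0,0,0.004,0],[0,0,0,0.004,0],[0,0,0,0.004,0],[0,0,0,0.004,0],[0,0,0,0.003,0],[0,0,0,0.003,0],[0,0,0,0.002,0],[0,0,0,0.002,0],[0,0,0,0,0],[0,0,0,0,0]]'; python3 st.py
```

```text
time_s: 2.65
tool_pos: [473.9, -183.6, 95.7]
eef_rot: [3.121, 0.353, 0.001]
contact_force: [-0.1, 0.1, 4.3]
grip_width: -0.0
finger_force: 1.8
time_s: 3.9
tool_pos: [473.4, -183.6, 69.5]
eef_rot: [3.121, 0.353, -0.001]
contact_force: [-3.7, -0.6, 4.2]
grip_width: 0.003
finger_force: 2.2
t 3.9 tcp [ 473.4 -183.6   69.5] unit xy -148.1 -0.9 yaw 0.225 tilt [-0. -0. -1.]
q [ 0.72  0.55 -0.5   2.03  0.42  0.66 -1.39] F [-3.7 -0.6  4.2] grip 0.00256910056620282 2.1907775849103928
```

```bash
python3 -m handwheel '[[0,0,0,0.002,0],[0,0,0,0.002,0],[0,0,0,0.002,0],[0,0,0,0.002,0],[0,0,0,0.002,0],[0,0,0,0.001,0],[0,0,0,0.001,0],[0,0,0,0,0],[0,0,0,0,0],[0,0,0,0,0]]'
```

```text
time_s: 5.15
tool_pos: [473.7, -183.3, 57.4]
eef_rot: [3.122, 0.353, 0.0]
contact_force: [-2.2, -1.2, 3.5]
grip_width: 0.001
finger_force: 1.6
```

```bash
python3 -m handwheel '[[0,0,0,0.0005,0],[0,0,0,0.0005,0],[0,0,0,0.0005,0],[0,0,0,0.0005,0],[0,0,0,0.0005,0],[0,0,0,0,0],[0,0,0,0,0],[0,0,0,0,0],[0,0,0,0,0],[0,0,0,0,0]]'
```

```text
time_s: 6.4
tool_pos: [473.7, -183.3, 54.9]
eef_rot: [3.122, 0.353, 0.0]
contact_force: [-2.6, -1.1, 3.2]
grip_width: 0.001
finger_force: 1.6
```

```bash
for i in 1; do python3 -m handwheel '[[0,0,0,0.0005,0],[0,0,0,0.0005,0],[0,0,0,0.0005,0],[0,0,0,0.0005,0],[0,0,0,0.0005,0],[0,0,0,0,0],[0,0,0,0,0],[0,0,0,0,0],[0,0,0,0,0],[0,0,0,0,0]]'; done
```

```text
time_s: 7.65
tool_pos: [473.5, -183.4, 52.5]
eef_rot: [3.121, 0.353, -0.0]
contact_force: [-2.9, -1.6, 6.9]
grip_width: 0.004
finger_force: 3.3
```

```bash
python3 -m handwheel '[[0,0,0,0.0005,0],[0,0,0,0.0005,0],[0,0,0,0.0005,0],[0,0,0,0.0005,0],[0,0,0,0,0],[0,0,0,0,0],[0,0,0,0,0],[0,0,0,0,0],[0,0,0,0,0],[0,0,0,0,0]]'
```

```text
time_s: 8.9
tool_pos: [473.5, -183.6, 51.1]
eef_rot: [3.121, 0.353, -0.001]
contact_force: [-5.0, -0.2, 12.1]
grip_width: 0.004
finger_force: 6.5
```

```bash
python3 -m handwheel '[[0,0,0,0.0005,0],[0,0,0,0.0005,0],[0,0,0,0.0005,0],[0,0,0,0,0],[0,0,0,0,0],[0,0,0,0,0],[0,0,0,0,0],[0,0,0,0,0],[0,0,0,0,0],[0,0,0,0,0]]'
```

```text
time_s: 10.15
tool_pos: [473.4, -183.6, 50.0]
eef_rot: [3.12, 0.353, -0.001]
contact_force: [-6.4, -0.2, 19.2]
grip_width: -0.0
finger_force: 9.2
```

```bash
python3 -m handwheel '[[0,0,-0.002,0,0],[0,0,-0.002,0,0],[0,0,-0.002,0,0],[0,0,-0.002,0,0],[0,0,-0.002,0,0],[0,0,-0.0015,0,0],[0,0,-0.0015,0,0],[0,0,-0.001,0,0],[0,0,-0.001,0,0],[0,0,0,0,0]]';python3 st.py
```

```text
time_s: 11.4
tool_pos: [470.6, -171.0, 50.2]
eef_rot: [3.118, 0.35, 0.0]
contact_force: [-5.3, -4.6, 16.9]
grip_width: 0.0
finger_force: 8.4
t 11.4 tcp [ 470.6 -171.    50.2] unit xy -148.0 12.1 yaw 0.224 tilt [ 0.001 -0.003 -1.   ]
q [ 0.68  0.57 -0.47  2.05  0.45  0.61 -1.44] F [-5.3 -4.6 16.9] grip 0.00029481578734505897 8.36051900871098
```

```bash
python3 -m handwheel '[[0,0,0,0.0005,0],[0,0,-0.0015,0,0],[0,0,-0.0015,0,0],[0,0,-0.0015,0,0],[0,0,-0.0015,0,0],[0,0,-0.0015,0,0],[0,0,-0.0015,0,0],[0,0,-0.001,0,0],[0,0,0,0,0],[0,0,0,0,0]]';python3 st.py
```

```text
time_s: 12.65
tool_pos: [468.4, -161.3, 49.9]
eef_rot: [3.118, 0.35, 0.0]
contact_force: [-7.3, -5.0, 19.4]
grip_width: 0.003
finger_force: 9.5
t 12.65 tcp [ 468.4 -161.3   49.9] unit xy -147.9 22.0 yaw 0.224 tilt [ 0.001 -0.004 -1.   ]
q [ 0.66  0.57 -0.47  2.07  0.45  0.61 -1.46] F [-7.3 -5.  19.4] grip 0.0025398680010360318 9.525985373184085
```

```bash
python3 -m handwheel '[[0,0,-0.0015,0,0],[0,0,-0.0015,0,0],[0,0,-0.0015,0,0],[0,0,-0.0015,0,0],[0,0,-0.0015,0,0],[0,0,-0.0015,0,0],[0,0,-0.001,0,0],[0,0,0,0,0],[0,0,0,0,0],[0,0,0,0,0]]';python3 st.py
```

```text
time_s: 13.9
tool_pos: [467.5, -153.0, 50.2]
eef_rot: [3.117, 0.349, 0.004]
contact_force: [-2.8, -8.0, 16.8]
grip_width: -0.003
finger_force: 8.5
t 13.9 tcp [ 467.5 -153.    50.2] unit xy -146.9 30.2 yaw 0.223 tilt [ 0.003 -0.005 -1.   ]
q [ 0.65  0.56 -0.47  2.08  0.45  0.6  -1.48] F [-2.8 -8.  16.8] grip -0.002629295802265133 8.531438251957297
```

```bash
python3 -m handwheel '[[0,0,0,0.0003,0],[0,0,-0.001,0,0],[0,0,-0.001,0,0],[0,0,-0.001,0,0],[0,0,-0.001,0,0],[0,0,0,0,0],[0,0,0,0,0],[0,0,0,0,0],[0,0,0,0,0],[0,0,0,0,0]]';python3 st.py
python3 - <<'E'
from h import *
cv2.imwrite("pics/w2.png",eyes.capture("wrist")[:,:,::-1])
E
```

```text
time_s: 15.15
tool_pos: [467.9, -149.9, 50.3]
eef_rot: [3.116, 0.348, 0.008]
contact_force: [-1.8, -10.6, 16.3]
grip_width: -0.003
finger_force: 8.3
t 15.15 tcp [ 467.9 -149.9   50.3] unit xy -145.8 33.3 yaw 0.223 tilt [ 0.006 -0.006 -1.   ]
q [ 0.64  0.56 -0.47  2.08  0.45  0.59 -1.49] F [ -1.8 -10.6  16.3] grip -0.0030554042761519306 8.260975680314004
```

View pics/w2.png

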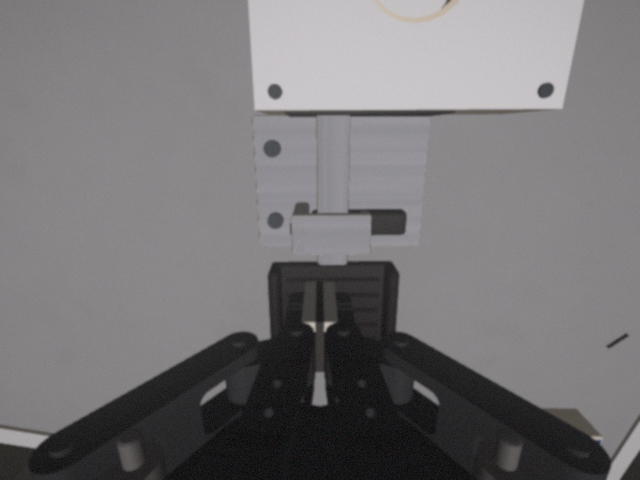

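The wrist view shows the lid up, with the arm (317–350) under the lip (292–371) and well past its right edge, so the shift is about 25 mm. Easing up.

```bash
python3 -m handwheel '[[0,0,0.001,-0.001,0],[0,0,0,-0.001,0],[0,0,0,-0.001,0],[0,0,0,-0.001,0],[0,0,0,-0.001,0],[0,0,0,-0.002,0],[0,0,0,-0.002,0],[0,0,0,-0.002,0],[0,0,0,-0.002,0],[0,0,0,0,0]]';python3 st.py
```

```text
time_s: 16.45
tool_pos: [465.0, -146.2, 61.0]
eef_rot: [-3.122, -0.353, 0.0]
contact_force: [-0.6, -1.0, 0.5]
grip_width: 0.002
finger_force: 0.0
t 16.45 tcp [ 465.  -146.2   61. ] unit xy -147.9 37.5 yaw 0.225 tilt [-0.  0. -1.]
q [ 0.66  0.54 -0.49  2.08  0.43  0.62 -1.47] F [-0.6 -1.   0.5] grip 0.0019931128572883926 0.0
```

The pedal is held and the fingers are free. Lifting and testing the spin direction.

```bash
python3 -m handwheel '[[0,0,0,-0.02,0],[0,0,0,-0.02,0],[0,0,0,-0.02,0],[0,0,0,-0.02,0],[0,0,0,-0.02,0],[0.05,0,0,-0.02,10],[0.05,0,0,-0.02,10],[0.05,0,0,0,10],[0.05,0,0,0,10],[0.05,0,0,0,10]]';python3 st.py
python3 - <<'E'
from h import *
s=eyes.capture("scene")[:,:,::-1]; L=cv2.resize(s[110:260,280:480],(800,600),interpolation=2); cv2.imwrite("pics/s1.png",L)
E
```

```text
time_s: 17.7
tool_pos: [464.9, -146.2, 201.0]
eef_rot: [2.976, -1.008, -0.0]
contact_force: [-0.1, 0.1, 0.3]
grip_width: 0.584
finger_force: 0.0
t 17.7 tcp [ 464.9 -146.2  201. ] unit xy -148.0 37.5 yaw -0.653 tilt [-0.  0. -1.]
q [ 0.64  0.28 -0.45  2.    0.16  0.89 -2.12] F [-0.1  0.1  0.3] grip 0.5838753115119193 0.0
```

View pics/s1.png

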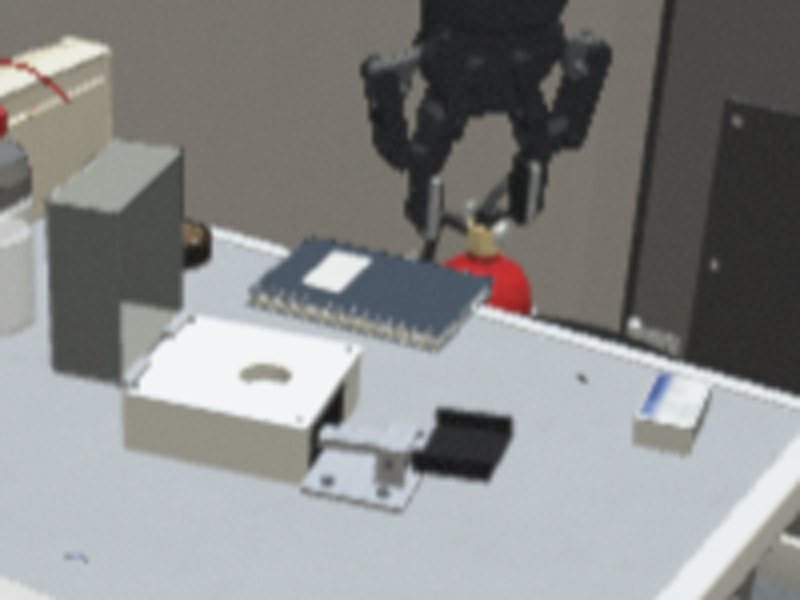

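The scene crop shows the lid standing near vertical (100,270), the open well at (265,375), and the pedal arm under the keeper. Spinning so the camera faces sideways, then going to the vial.

```bash
python3 -m handwheel '[[0.05,0,0,0,-10],[0.05,0,0,0,-10],[0.05,0,0,0,-10],[0.05,0,0,0,-10],[0.05,0,0,0,-10],[0.05,0,0,0,-10],[0.05,0,0,0,-10],[0.05,0,0,0,-10],[0.05,0,0,0,-10],[0.05,0,0,0,-10]]' >/dev/null; python3 -m handwheel '[[0.05,0,0,0,-10.1],[0.05,0,0,0,-10.1],[0.05,0,0,0,-10.1],[0.05,0,0,0,-10.1],[0.05,0.0525,0.0106,0,0],[0.05,0.0525,0.0106,0,0],[0.05,0.0525,0.0106,0,0],[0.05,0.0525,0.0106,0,0],[0.05,0.0525,0.0106,0,0],[0.05,0.0525,0.0106,0,0]]'; python3 st.py
```

```text
time_s: 20.25
tool_pos: [454.3, 176.2, 201.1]
eef_rot: [1.946, 2.466, -0.0]
contact_force: [1.4, -0.6, 0.1]
grip_width: 0.587
finger_force: 0.0
t 20.25 tcp [454.3 176.2 201.1] unit xy -86.0 354.1 yaw 1.805 tilt [ 0. -0. -1.]
q [ 0.39  0.41 -0.99  1.99  0.42  0.96 -0.57] F [ 1.4 -0.6  0.1] grip 0.5865690906573106 0.0
```

Run:
```python
from h import *
c=cam("wrist"); im=eyes.capture("wrist")[:,:,::-1].copy()
u=proj(c,[[453,282.5,60],[453,282.5,0]]); print(u.round(0))
x,y=u[0].astype(int); g=cv2.cvtColor(im,cv2.COLOR_BGR2GRAY)
m=np.zeros_like(g); m[max(0,y-40):y+40,x-40:x+40]=1; m=((g<60)&(m>0)).astype(np.uint8)
n,l,s,ce=cv2.connectedComponentsWithStats(m)
for i in range(1,n):
    if s[i,4]>80: print(s[i],ce[i],"world z60:",onz(c,ce[i],60).round(1))
cv2.circle(im,(x,y),3,(0,0,255),1); cv2.imwrite("pics/w3.png",im)
```

```text
[[352.  92.]
 [345.  99.]]
[339  75  28  31 679] [352.55817378  90.42415317] world z60: [453.3 283.9  60. ]
```

View pics/w3.png

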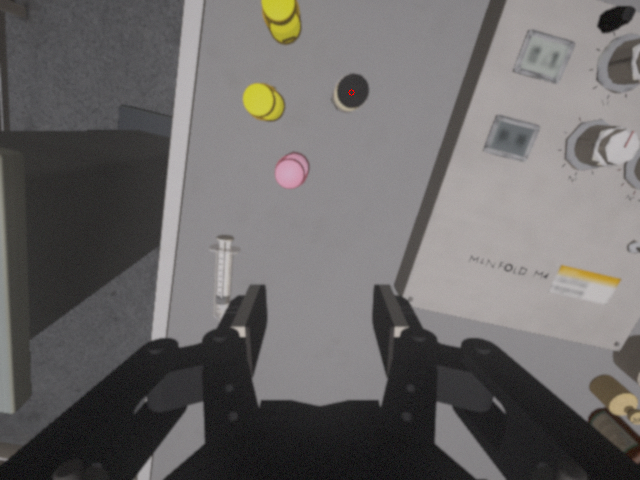

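The wrist view shows the black-capped vial at (352,90), giving (453,283); the decoys stand clear to the left. Moving above it.

```bash
python3 -m handwheel '[[0.05,0.0347,0.0078,0,0],[0.05,0.0347,0.0078,0,0],[0.05,0.0347,0.0079,0,0],[0.05,0,0,0.03,0],[0.05,0,0,0.03,0],[0.05,0,0,0.026,0],[0.05,0,0,0,0],[0.05,0,0,0,0],[0.05,0,0,0,0],[0.05,0,0,0,0]]'; python3 st.py
```

```text
time_s: 21.55
tool_pos: [454.1, 281.8, 115.9]
eef_rot: [1.949, 2.463, 0.002]
contact_force: [0.8, 0.2, 0.3]
grip_width: 0.586
finger_force: 0.0
t 21.55 tcp [454.1 281.8 115.9] unit xy -62.6 457.0 yaw 1.803 tilt [ 0.002  0.001 -1.   ]
q [ 0.06  0.61 -0.85  1.94  0.6   0.86 -0.88] F [0.8 0.2 0.3] grip 0.5858498933054591 0.0
```

```bash
python3 -m handwheel '[[0.05,0.0014,-0.0007,0.018,0],[0.05,0,0,0.018,0],[0.05,0,0,0.018,0],[0.05,0,0,0.018,0],[0.05,0,0,0,0],[0.02,0,0,0,0],[0.02,0,0,0,0],[0.02,0,0,0,0],[0.02,0,0,0,0],[0.02,0,0,0,0]]'; python3 st.py
```

```text
time_s: 22.8
tool_pos: [452.9, 283.1, 43.6]
eef_rot: [1.949, 2.463, 0.002]
contact_force: [-0.2, -1.2, 4.8]
grip_width: 0.293
finger_force: 59.4
t 22.8 tcp [452.9 283.1  43.6] unit xy -63.4 458.6 yaw 1.803 tilt [ 0.001  0.    -1.   ]
q [-0.02  0.72 -0.75  1.97  0.72  0.75 -0.97] F [-0.2 -1.2  4.8] grip 0.2925541466539806 59.39424363314174
```

```bash
python3 -m handwheel '[[0.02,0,0,-0.03,0],[0.02,0,0,-0.04,0],[0.02,0,0,-0.04,0],[0.02,-0.05,0.005,0,0],[0.02,-0.06,0.006,0,0],[0.02,-0.06,0.006,0,0],[0.02,-0.06,0.006,0,0],[0.02,-0.06,0.006,0,0],[0.02,-0.05,0.005,0,0],[0.02,-0.03,0.003,0,0]]'; python3 st.py
python3 - <<'E'
from h import *
c=cam("wrist"); im=eyes.capture("wrist")[:,:,::-1].copy(); 
cv2.imwrite("pics/w4.png",im)
E
```

```text
time_s: 24.05
tool_pos: [573.7, -72.7, 152.4]
eef_rot: [-1.954, -2.46, 0.002]
contact_force: [-0.4, 0.7, 0.8]
grip_width: 0.298
finger_force: 59.1
t 24.05 tcp [573.7 -72.7 152.4] unit xy -25.5 84.7 yaw 1.799 tilt [-0.001 -0.001 -1.   ]
q [ 0.71  0.62 -0.85  1.81  0.56  0.97 -0.15] F [-0.4  0.7  0.8] grip 0.29847414761174595 59.07292903983034
```

View pics/w4.png

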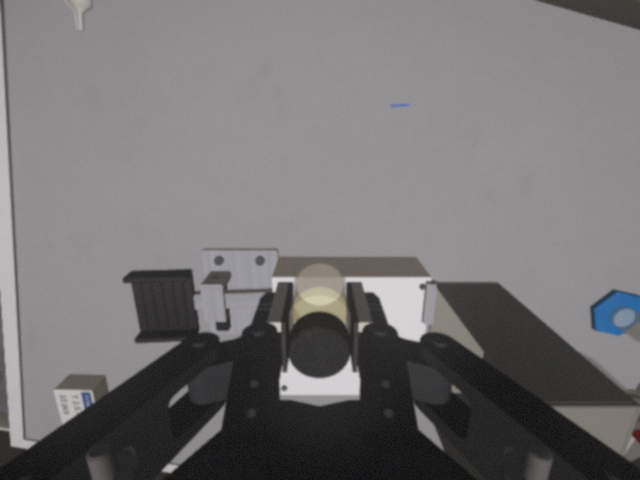

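The wrist view shows the vial held upright between the pads (cap at (319,346), bottom at (320,284)). The housing's left top corners are at (272,278) and (430,276). Checking the offsets.

Run:
```python
from h import *
p=eyes.camera_params("wrist");K=p["K"];Mi=np.linalg.inv(p["mount"])
def tp(P): q=Mi@np.r_[P,1]; u=K@q[:3]; return (u[:2]/u[2]).round(1)
print("cap top",tp([0,0,-16.4]),"cap +5x",tp([5,0,-16.4]),"bottom",tp([0,0,43.6]),"+5x",tp([5,0,43.6]),"bottom if 5 lower",tp([0,0,48.6]))
c=cam("wrist")
W=lambda x,y,z:[617.5+.9746*x-.2241*y,-149.6+.2241*x+.9746*y,z]
for q in[(-60,55,42),(60,55,42),(-60,55,0),(60,55,0)]: print(q,proj(c,W(*q)).round(0))
for uv in[(272,278),(430,276)]:
    w=onz(c,uv,42); d=w[:2]-[617.5,-149.6]; print(uv,(.9746*d[0]+.2241*d[1]).round(1),(-.2241*d[0]+.9746*d[1]).round(1))
im=cv2.imread("pics/w4.png"); g=cv2.cvtColor(im,cv2.COLOR_BGR2GRAY)
m=np.zeros_like(g);m[305:380,287:353]=1
n,l,s,ce=cv2.connectedComponentsWithStats(((g<62)&(m>0)).astype(np.uint8)); i=1+s[1:,4].argmax(); print("cap",s[i],ce[i])
```

```text
cap top [319.  355.9] cap +5x [319.  344.2] bottom [319.  282.8] +5x [319.  274.3] bottom if 5 lower [319.  278.8]
(-60, 55, 42) [[273. 274.]]
(60, 55, 42) [[433. 274.]]
(-60, 55, 0) [[280. 253.]]
(60, 55, 0) [[417. 253.]]
(272, 278) -61.0 51.4
(430, 276) 58.0 53.1
cap [ 287  305   66   71 3393] [319.20070734 342.96404362]
```

```bash
python3 -m handwheel '[[0.02,-0.03,0.0035,0,0],[0.02,-0.03,0.0035,0,0],[0.02,-0.0257,0.0035,0,0],[0.02,0,0,0.02,0],[0.02,0,0,0.02,0],[0.02,0,0,0.016,0],[0.02,0,0,0,0],[0.02,0,0,0,0],[0.02,0,0,0,0],[0.02,0,0,0,0]]'; python3 st.py
python3 - <<'E'
from h import *
c=cam("wrist"); im=eyes.capture("wrist")[:,:,::-1].copy(); cv2.imwrite("pics/w5full.png",im)
s=eyes.capture("scene")[:,:,::-1]
L=np.zeros((600,800,3),np.uint8); L[:,:450]=cv2.resize(im[180:400,237:402],(450,600),interpolation=2)
L[:467,450:]=cv2.resize(s[120:240,300:390],(350,467),interpolation=2); cv2.imwrite("pics/w5.png",L)
W=lambda x,y,z:[617.5+.9746*x-.2241*y,-149.6+.2241*x+.9746*y,z]
for q in[(-60,55,42),(60,55,42),(-14,0,42),(-14,17,42)]: u=proj(c,W(*q))[0]; print(q,u.round(0),((u-[237,180])*2.727).round(0))
E
```

```text
time_s: 25.35
tool_pos: [604.0, -149.8, 97.7]
eef_rot: [1.948, 2.463, 0.001]
contact_force: [-0.8, 0.4, -1.0]
grip_width: 0.295
finger_force: 59.1
t 25.35 tcp [ 604.  -149.8   97.7] unit xy -13.2 2.8 yaw 1.803 tilt [ 0.001 -0.    -1.   ]
q [ 0.75  0.75 -0.78  1.73  0.64  0.93 -0.05] F [-0.8  0.4 -1. ] grip 0.2952224028503897 59.07911607180722
(-60, 55, 42) [230. 181.] [-18.   3.]
(60, 55, 42) [459. 183.] [606.   8.]
(-14, 0, 42) [318. 278.] [220. 267.]
(-14, 17, 42) [318. 250.] [220. 191.]
```

View pics/w5.png

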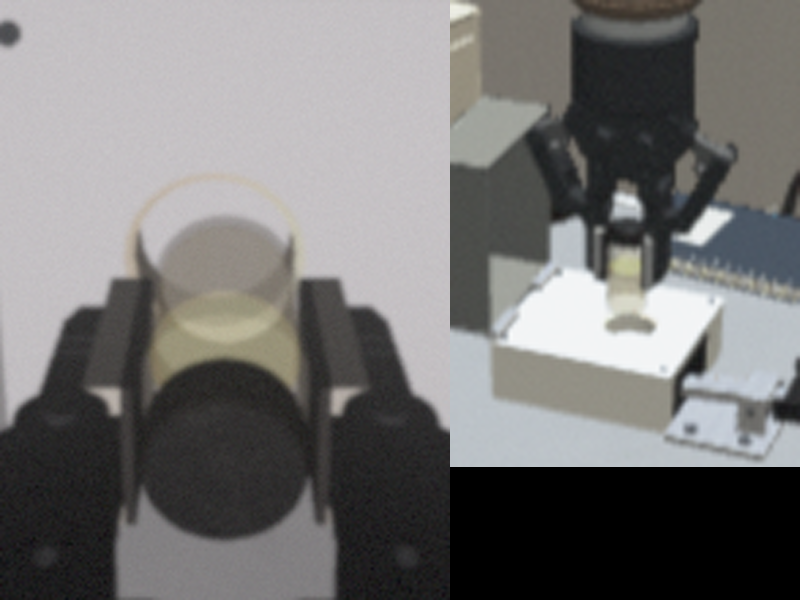

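The wrist crop shows the well rim as an orange ring (left 127, right 303, top 175, centre about (215,251)) and the vial base disc at about (225,279). They nearly coincide. Cross-checking with the scene view of the hole.

Run:
```python
from h import *
c=cam("wrist"); cs=cam("scene")
def un(w): d=w[:2]-[617.5,-149.6]; return np.round([.9746*d[0]+.2241*d[1],-.2241*d[0]+.9746*d[1]],1)
f=lambda a,b:(a/2.727+237,b/2.727+180)
print("ring L,R,top",un(onz(c,f(127,251),42)),un(onz(c,f(303,251),42)),un(onz(c,f(215,175),42)))
print("screw",un(onz(c,f(8,33),42)),"(-53,47.5 expected)")
print("scene hole",un(onz(cs,(346.3,203.8),42)))
print("scene now hole",un(onz(cs,(300+(632-450)/3.89,120+324/3.89),42)))
o=bot.get_obs(); t=o["tool_pos"]; print("tcp",un(np.array(t)))
print("scene vial base",un(onz(cs,(300+(627-450)/3.89,120+303/3.89),t[2]-43.6)), "cap", un(onz(cs,(300+(625-450)/3.89,120+226/3.89),t[2]+16.4)))
```

```text
ring L,R,top [-33.6   3.5] [3.2 3.8] [-15.3  20.5]
screw [-55.5  49.3] (-53,47.5 expected)
scene hole [-18.4   5.3]
scene now hole [-18.6   2.3]
tcp [-13.4   2.7]
scene vial base [-13.1  -2.4] cap [-14.1   8.2]
```

Move the vial by −2 in x and +1 in y (unit frame), then lower gently.

```bash
python3 -m handwheel '[[0.02,0.001,-0.002,0,0],[0.02,0,0,0.003,0],[0.02,0,0,0.003,0],[0.02,0,0,0.003,0],[0.02,0,0,0.003,0],[0.02,0,0,0.001,0],[0.02,0,0,0.001,0],[0.02,0,0,0.001,0],[0.02,0,0,0,0],[0.02,0,0,0,0]]'; python3 st.py
```

```text
time_s: 26.7
tool_pos: [601.4, -149.3, 82.1]
eef_rot: [1.949, 2.464, 0.0]
contact_force: [-0.6, 0.1, -0.8]
grip_width: 0.293
finger_force: 59.1
t 26.7 tcp [ 601.4 -149.3   82.1] unit xy -15.6 3.9 yaw 1.803 tilt [ 0. -0. -1.]
q [ 0.74  0.77 -0.76  1.74  0.65  0.91 -0.07] F [-0.6  0.1 -0.8] grip 0.292597622495889 59.07919025165029
```

```bash
python3 -m handwheel '[[0.02,0,0,0.002,0],[0.02,0,0,0.002,0],[0.02,0,0,0.002,0],[0.02,0,0,0.002,0],[0.02,0,0,0.001,0],[0.02,0,0,0.001,0],[0.02,0,0,0,0],[0.02,0,0,0,0],[0.02,0,0,0,0],[0.02,0,0,0,0]]'
```

```text
time_s: 27.95
tool_pos: [601.4, -149.2, 72.1]
eef_rot: [1.949, 2.464, 0.0]
contact_force: [0.4, 0.3, -0.6]
grip_width: 0.299
finger_force: 59.1
```

```bash
python3 -m handwheel '[[0.02,0,0,0.0005,0],[0.02,0,0,0.0005,0],[0.02,0,0,0.0005,0],[0.02,0,0,0.0005,0],[0.02,0,0,0,0],[0.02,0,0,0,0],[0.02,0,0,0,0],[0.02,0,0,0,0],[0.02,0,0,0,0],[0.02,0,0,0,0]]'; python3 st.py
```

```text
time_s: 29.2
tool_pos: [601.4, -149.2, 70.0]
eef_rot: [1.949, 2.464, 0.0]
contact_force: [0.6, 0.6, -0.9]
grip_width: 0.297
finger_force: 59.1
t 29.2 tcp [ 601.4 -149.2   70. ] unit xy -15.6 4.0 yaw 1.803 tilt [ 0. -0. -1.]
q [ 0.74  0.78 -0.75  1.74  0.67  0.89 -0.08] F [ 0.6  0.6 -0.9] grip 0.29652028048637413 59.0786611684598
```

```bash
python3 -m handwheel '[[0.02,0,0,0.0005,0],[0.02,0,0,0.0005,0],[0.02,0,0,0,0],[0.02,0,0,0,0],[0.045,0,0,0,0],[0.045,0,0,0,0],[0.045,0,0,0,0],[0.045,0,0,0,0],[0.045,0,0,0,0],[0.045,0,0,0,0]]'; python3 st.py
```

```text
time_s: 30.45
tool_pos: [601.4, -149.2, 69.0]
eef_rot: [1.949, 2.464, -0.0]
contact_force: [1.3, 0.0, -0.2]
grip_width: 0.529
finger_force: 0.0
t 30.45 tcp [ 601.4 -149.2   69. ] unit xy -15.6 4.0 yaw 1.803 tilt [ 0. -0. -1.]
q [ 0.74  0.78 -0.75  1.74  0.67  0.89 -0.08] F [ 1.3  0.  -0.2] grip 0.5289692479039735 0.0
```

Released. Backing off upward, returning over the pedal, then checking the vial.

```bash
python3 -m handwheel '[[0.045,0,0,-0.02,0],[0.045,0,0,-0.04,0],[0.045,0,0,-0.055,0],[0,0.0048,-0.0445,0,0],[0,0.0048,-0.0445,0,0],[0,0.0048,-0.0445,0,0],[0,0,0,0,10.1],[0,0,0,0,10.1],[0,0,0,0,10.1],[0,0,0,0,10.1]]' >/dev/null; python3 -m handwheel '[[0,0,0,0,10],[0,0,0,0,10],[0,0,0,0,10],[0,0,0,0,10],[0,0,0,0,10],[0,0,0,0,0],[0,0,0,0,0],[0,0,0,0,0],[0,0,0,0,0],[0,0,0,0,0]]'; python3 st.py
python3 - <<'E'
from h import *
c=cam("wrist"); im=eyes.capture("wrist")[:,:,::-1]; s=eyes.capture("scene")[:,:,::-1]
L=np.zeros((600,800,3),np.uint8); L[:600,:500]=cv2.resize(im[0:300,195:445],(500,600),interpolation=2)
L[:400,500:]=cv2.resize(s[150:270,310:400],(300,400),interpolation=2); cv2.imwrite("pics/w6.png",L)
W=lambda x,y,z:[617.5+.9746*x-.2241*y,-149.6+.2241*x+.9746*y,z]
for q in[(-150,28.5,24),(-14,0,86),(-14,0,42),(-110,12.5,30)]: print(q,((proj(c,W(*q))[0]-[195,0])*2).round(0))
E
```

```text
time_s: 32.95
tool_pos: [468.1, -166.0, 184.0]
eef_rot: [-3.121, -0.354, 0.0]
contact_force: [0.3, 0.7, 0.1]
grip_width: 0.002
finger_force: 0.0
t 32.95 tcp [ 468.1 -166.   184. ] unit xy -149.3 17.5 yaw 0.226 tilt [-0.  0. -1.]
q [ 0.79  0.35 -0.6   1.99  0.25  0.87 -1.28] F [0.3 0.7 0.1] grip 0.0017569003953064744 0.0
(-150, 28.5, 24) [226. 446.]
(-14, 0, 86) [315.  45.]
(-14, 0, 42) [303.  83.]
(-110, 12.5, 30) [263. 356.]
```

View pics/w6.png

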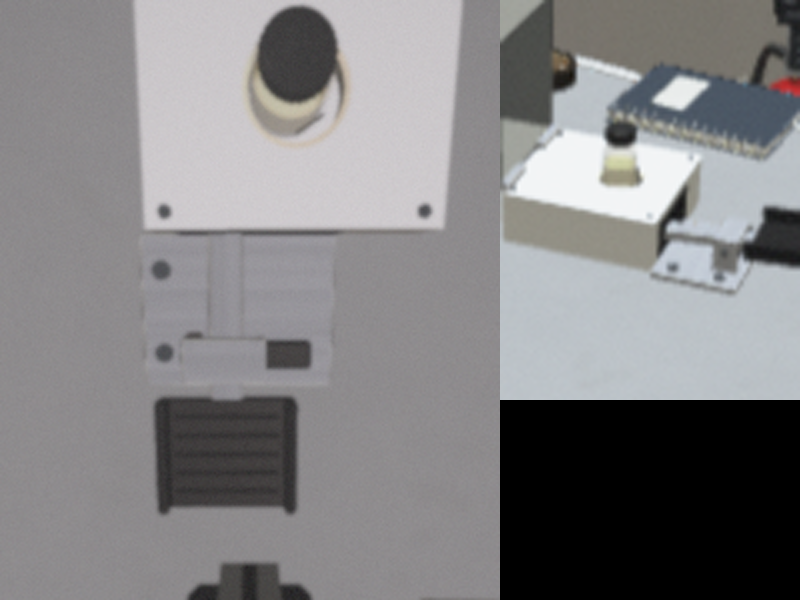

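The crop shows the vial upright in the well (cap at (297,52), rim centre at (297,90)), the lid still up, and the tread at (228,455) held under the lip. The fingertips are about 11 mm right of the tread's centre, as intended. Pressing again.

```bash
python3 -m handwheel '[[0,0,0,0.04,0],[0,0,0,0.04,0],[0,0,0,0.03,0],[0,0,0,0.01,0],[0,0,0,0.003,0],[0,0,0,0.002,0],[0,0,0,0.001,0],[0,0,0,0.001,0],[0,0,0,0,0],[0,0,0,0,0]]'; python3 st.py
```

```text
time_s: 34.3
tool_pos: [468.2, -166.0, 57.2]
eef_rot: [3.122, 0.353, 0.0]
contact_force: [-0.8, -0.3, -0.3]
grip_width: 0.001
finger_force: 0.0
t 34.3 tcp [ 468.2 -166.    57.2] unit xy -149.1 17.5 yaw 0.225 tilt [ 0. -0. -1.]
q [ 0.68  0.56 -0.48  2.06  0.43  0.62 -1.44] F [-0.8 -0.3 -0.3] grip 0.0014315074323982139 0.0
```

```bash
python3 -m handwheel '[[0,0,0,0.0005,0],[0,0,0,0.0005,0],[0,0,0,0.0005,0],[0,0,0,0.0005,0],[0,0,0,0.0005,0],[0,0,0,0.0005,0],[0,0,0,0,0],[0,0,0,0,0],[0,0,0,0,0],[0,0,0,0,0]]'
```

```text
time_s: 35.55
tool_pos: [468.0, -166.0, 54.0]
eef_rot: [3.122, 0.353, -0.0]
contact_force: [-1.4, -0.7, 2.6]
grip_width: 0.002
finger_force: 1.5
```

```bash
python3 -m handwheel '[[0,0,0,0.0005,0],[0,0,0,0.0005,0],[0,0,0,0.0005,0],[0,0,0,0.0005,0],[0,0,0,0.0005,0],[0,0,0,0.0005,0],[0,0,0,0.0005,0],[0,0,0,0,0],[0,0,0,0,0],[0,0,0,0,0]]'
```

```text
time_s: 36.8
tool_pos: [467.9, -166.1, 51.1]
eef_rot: [3.121, 0.353, -0.001]
contact_force: [-4.3, -0.8, 12.0]
grip_width: 0.002
finger_force: 6.1
```

```bash
python3 -m handwheel '[[0,0,0,0.0005,0],[0,0,0,0.0005,0],[0,0,0,0.0005,0],[0,0,0,0.0003,0],[0,0,0,0,0],[0,0,0,0,0],[0,0,0,0,0],[0,0,0,0,0],[0,0,0,0,0],[0,0,0,0,0]]'
```

```text
time_s: 38.05
tool_pos: [467.9, -166.3, 49.8]
eef_rot: [3.12, 0.353, -0.001]
contact_force: [-6.4, -0.9, 18.3]
grip_width: -0.002
finger_force: 9.2
```

```bash
python3 -m handwheel '[[0,0,0,0.0003,0],[0,0,0.0015,0,0],[0,0,0.0015,0,0],[0,0,0.0015,0,0],[0,0,0.0015,0,0],[0,0,0.0015,0,0],[0,0,0.0015,0,0],[0,0,0.001,0,0],[0,0,0,0,0],[0,0,0,0,0]]';python3 st.py
```

```text
time_s: 39.3
tool_pos: [469.9, -175.0, 49.5]
eef_rot: [3.121, 0.354, -0.002]
contact_force: [-7.7, 2.5, 19.9]
grip_width: 0.002
finger_force: 10.1
t 39.3 tcp [ 469.9 -175.    49.5] unit xy -149.5 8.3 yaw 0.226 tilt [-0.001 -0.    -1.   ]
q [ 0.69  0.57 -0.47  2.05  0.44  0.62 -1.43] F [-7.7  2.5 19.9] grip 0.0019214067797308886 10.116299819201231
```

```bash
python3 -m handwheel '[[0,0,0.0015,0,0],[0,0,0.0015,0,0],[0,0,0.0015,0,0],[0,0,0.0015,0,0],[0,0,0.0015,0,0],[0,0,0.0015,0,0],[0,0,0.0015,0,0],[0,0,0.0015,0,0],[0,0,0,0,0],[0,0,0,0,0]]';python3 st.py
```

```text
time_s: 40.55
tool_pos: [472.6, -186.8, 49.6]
eef_rot: [3.121, 0.354, -0.002]
contact_force: [-6.9, 2.0, 20.8]
grip_width: 0.001
finger_force: 10.1
t 40.55 tcp [ 472.6 -186.8   49.6] unit xy -149.6 -3.8 yaw 0.226 tilt [-0.001 -0.    -1.   ]
q [ 0.71  0.58 -0.47  2.03  0.44  0.63 -1.41] F [-6.9  2.  20.8] grip 0.0010239367872518544 10.066338325850666
```

```bash
python3 -m handwheel '[[0,0,0.0015,0,0],[0,0,0.0015,0,0],[0,0,0.0015,0,0],[0,0,0.0015,0,0],[0,0,0.001,0,0],[0,0,0.001,0,0],[0,0,0.001,0,0],[0,0,0,0,0],[0,0,0,0,0],[0,0,0,0,0]]';python3 st.py
python3 - <<'E'
from h import *
c=cam("wrist"); im=eyes.capture("wrist")[:,:,::-1]; cv2.imwrite("pics/w7.png",im)
print(cv2.cvtColor(im,cv2.COLOR_BGR2GRAY)[270:274,230:430:4].mean(0).round(0).tolist())
print(cv2.cvtColor(im,cv2.COLOR_BGR2GRAY)[160:166,230:450:4].mean(0).round(0).tolist())
E
```

```text
time_s: 41.8
tool_pos: [474.8, -194.6, 49.6]
eef_rot: [-3.121, -0.355, 0.002]
contact_force: [-7.0, 3.8, 20.4]
grip_width: -0.002
finger_force: 10.1
t 41.8 tcp [ 474.8 -194.6   49.6] unit xy -149.1 -11.9 yaw 0.227 tilt [-0.001  0.001 -1.   ]
q [ 0.72  0.59 -0.47  2.02  0.44  0.63 -1.39] F [-7.   3.8 20.4] grip -0.0015767323888702886 10.101862458977848
[55.0, 41.0, 38.0, 52.0, 47.0, 48.0, 46.0, 46.0, 48.0, 47.0, 46.0, 46.0, 46.0, 46.0, 47.0, 46.0, 46.0, 46.0, 46.0, 45.0, 48.0, 46.0, 48.0, 46.0, 48.0, 46.0, 50.0, 50.0, 56.0, 43.0, 47.0, 51.0, 137.0, 140.0, 141.0, 141.0, 140.0, 140.0, 140.0, 140.0, 141.0, 140.0, 140.0, 139.0, 138.0, 138.0, 142.0, 140.0, 141.0, 140.0]
[145.0, 145.0, 144.0, 145.0, 146.0, 146.0, 146.0, 146.0, 146.0, 146.0, 146.0, 136.0, 140.0, 144.0, 142.0, 146.0, 147.0, 147.0, 143.0, 122.0, 147.0, 147.0, 148.0, 147.0, 147.0, 147.0, 132.0, 140.0, 140.0, 138.0, 140.0, 139.0, 139.0, 140.0, 140.0, 140.0, 139.0, 140.0, 140.0, 139.0, 139.0, 138.0, 138.0, 140.0, 140.0, 139.0, 139.0, 139.0, 137.0, 139.0, 138.0, 139.0, 140.0, 139.0, 139.0]
```

```bash
python3 -m handwheel '[[0,0,0.001,0,0],[0,0,0.001,0,0],[0,0,0.001,0,0],[0,0,0,0,0],[0,0,0,0,0],[0,0,0,0,0],[0,0,0,0,0],[0,0,0,0,0],[0,0,0,0,0],[0,0,0,0,0]]';python3 st.py
python3 - <<'E'
from h import *
im=eyes.capture("wrist")[:,:,::-1]; g=cv2.cvtColor(im,cv2.COLOR_BGR2GRAY).astype(int)
r=g[270:274].mean(0); print("tread right edge",[i for i in range(320,420) if r[i]<90 and r[i+1]>=90])
E
```

```text
time_s: 43.1
tool_pos: [475.6, -196.3, 49.5]
eef_rot: [-3.119, -0.356, 0.001]
contact_force: [-6.1, 6.4, 21.0]
grip_width: 0.0
finger_force: 10.2
t 43.1 tcp [ 475.6 -196.3   49.5] unit xy -148.7 -13.7 yaw 0.227 tilt [-0.001  0.002 -1.   ]
q [ 0.72  0.59 -0.47  2.02  0.44  0.63 -1.38] F [-6.1  6.4 21. ] grip 0.00043619319047313366 10.246889661066234
tread right edge [351]
```

The pedal is against its right end: the tool moved while the tread did not. Easing up.

```bash
python3 -m handwheel '[[0,0,-0.001,-0.001,0],[0,0,-0.001,-0.001,0],[0,0,-0.001,-0.001,0],[0,0,0,-0.001,0],[0,0,0,-0.001,0],[0,0,0,-0.001,0],[0,0,0,-0.002,0],[0,0,0,-0.002,0],[0,0,0,-0.002,0],[0,0,0,-0.002,0]]';python3 st.py
```

```text
time_s: 44.4
tool_pos: [476.4, -195.2, 62.8]
eef_rot: [-3.121, -0.354, -0.004]
contact_force: [1.8, 5.3, 2.7]
grip_width: 0.001
finger_force: 2.9
t 44.4 tcp [ 476.4 -195.2   62.8] unit xy -147.7 -12.8 yaw 0.226 tilt [ 0.002  0.001 -1.   ]
q [ 0.73  0.57 -0.49  2.02  0.42  0.65 -1.37] F [1.8 5.3 2.7] grip 0.00108113665107259 2.8969783312641084
```

```bash
python3 -m handwheel '[[0,0,-0.001,-0.002,0],[0,0,-0.001,-0.002,0],[0,0,-0.001,-0.002,0],[0,0,0,-0.002,0],[0,0,0,-0.002,0],[0,0,0,-0.002,0],[0,0,0,-0.002,0],[0,0,0,-0.002,0],[0,0,0,-0.002,0],[0,0,0,-0.002,0]]';python3 st.py
```

```text
time_s: 45.65
tool_pos: [476.6, -193.5, 83.4]
eef_rot: [3.121, 0.353, 0.007]
contact_force: [5.5, 3.3, 3.2]
grip_width: 0.004
finger_force: 3.0
t 45.65 tcp [ 476.6 -193.5   83.4] unit xy -147.1 -11.2 yaw 0.225 tilt [ 0.004 -0.001 -1.   ]
q [ 0.75  0.53 -0.51  2.01  0.4   0.69 -1.36] F [5.5 3.3 3.2] grip 0.0035962951240025723 2.9987890203483403
```

```bash
python3 -m handwheel '[[0,0,0,-0.002,0],[0,0,0,-0.002,0],[0,0,0,-0.002,0],[0,0,0,-0.002,0],[0,0,0,-0.001,0],[0,0,0,-0.001,0],[0,0,0,-0.001,0],[0,0,0,-0.001,0],[0,0,0,-0.001,0],[0,0,0,-0.001,0]]' && python3 -m handwheel '[[0,0,0,-0.001,0],[0,0,0,-0.001,0],[0,0,0,-0.001,0],[0,0,0,-0.001,0],[0,0,0,-0.001,0],[0,0,0,-0.001,0],[0,0,0,-0.001,0],[0,0,0,-0.001,0],[0,0,0,-0.001,0],[0,0,0,-0.001,0]]'
```

```text
time_s: 46.9
tool_pos: [474.8, -193.6, 96.7]
eef_rot: [3.121, 0.353, 0.001]
contact_force: [3.9, 2.3, 1.3]
grip_width: 0.001
finger_force: 1.7
time_s: 48.15
tool_pos: [474.4, -193.2, 106.5]
eef_rot: [3.122, 0.353, 0.0]
contact_force: [-0.4, -0.5, 0.3]
grip_width: -0.002
finger_force: 0.0
```

Contact has ended, so the pedal is at rest. Retreating up and checking the lid numerically in the top and scene views against the start pictures.

```bash
python3 -m handwheel '[[0,0,0,-0.01,0],[0,0,0,-0.02,0],[0,0,0,-0.03,0],[0,0,0,-0.04,0],[0,-0.03,0,-0.03,0],[0,-0.03,0,0,0],[0,0,0,0,0],[0,0,0,0,0],[0,0,0,0,0],[0,0,0,0,0]]'
python3 - <<'E'
from h import *
for n,(a,b,x,y) in{"scene":(165,245,300,420),"top":(180,232,335,402)}.items():
    i=eyes.capture(n)[:,:,::-1]; cv2.imwrite(f"pics/{n}end.png",i); d=cv2.absdiff(i,cv2.imread(f"pics/{n}0.png"))[a:b,x:y].max(2)
    print(n,"changed px",(d>40).sum(),"of",d.size, np.argwhere(d>40).mean(0)+[a,x] if (d>40).any() else "")
E
python3 st.py
```

```text
time_s: 49.4
tool_pos: [416.5, -206.2, 236.2]
eef_rot: [-3.121, -0.355, -0.0]
contact_force: [-0.1, -0.4, 0.5]
grip_width: 0.002
finger_force: 0.0
scene changed px 0 of 9600 
top changed px 56 of 3484 [220.21428571 398.80357143]
t 49.5 tcp [ 416.3 -206.3  236.2] unit xy -208.8 -10.1 yaw 0.226 tilt [-0.     0.001 -1.   ]
q [ 0.97  0.21 -0.63  2.01  0.15  0.96 -1.08] F [0.1 0.4 0.3] grip -0.0028877565900729605 0.0
```

The scene view is identical to the start around the box, so the lid is shut and the pedal is up and home.

```bash
python3 -c "
from cell import workorder
print(workorder.job_done())"
```

```text
the job is handed in; nothing more can be done
None
```

I handed the job in at about 50 s of the 72 s: the vial was placed in the well, and the lid was then eased down and looks shut with the pedal back up. The hand-in gave no verdict, so I don't know yet whether it passed.

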